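# Tighten the clamp nut deep in the display-post foot

### The arm

A 6-joint arm with a two-finger parallel gripper is mounted at the origin on a cart in front of the work surface, level with it; the furniture and walls round the work are solid. World frame = base frame: x ahead of the robot, y to its left, z up, the work surface at z = 0. Lengths are in m, angles in rad, forces in N, time in s.
With the tool pointing down it reaches from about 0.4 to 0.925 m from the base axis. Payload 3.4 kg.
Tool frame: the origin (TCP) lies on the centre line of the jaws, within the pads' length; the fingertips stand 22 mm ahead of it and the grasp point (between the pads) lies 3 mm ahead of it; z points along the fingers, y is the line along which they close (so a half turn about z gives the same grasp; the last joint's range is limited). The gripper opens to 85 mm and grips with 20 to 120 N. Pads are 22 mm wide; open, the fingers measure 114 mm over their backs; the gripper's body (76 mm by 85 mm) begins 54 mm behind the grasp point. The pads swing forward as they close: fully open they stand 13 mm farther back than shut.
Start: joints at [1.238, 0.307, 1.506, -0, 1.328, -0.073], TCP at [0.147, 0.556, 0.253] pointing down, gripper open.
Joint ranges: [-3.12, 3.12], [-1.05, 2.28], [0.14, 2.33], [-1.42, 4.57], [0.1, 2.73], [-2.68, 2.68]. Speed limits (rad/s): [2.57, 2.57, 3.14, 3.14, 3.14, 3.14].

### API

Orientations are given as a rotation vector (axis times angle).
In Python, from cell import env gives the robot as it stands.
- The arm moves only by the tool send_rows, never from a script. Its arguments are lists of equal length, an entry for each row: "grip": the closure in counts, from 0 (fully open) to 255 (shut); "offset": the shift along the tool's x, y, z in units of 50 mm (1.0 is 50 mm), a list of three; "turn": the turn, a rotation vector about the tool's x, y, z in units of 5 degrees (1.0 is 5 degrees), a list of three. In form: {"grip": [grip, ...], "offset": [[x, y, z], ...], "turn": [[wx, wy, wz], ...]}. A call has 1 to 12 rows; each row shifts and turns the commanded pose from where the row before left it, along the tool's axes as they then stand; what a row does not reach is not made up. A row lasts 1/10 s, in which the tool goes at most 50 mm and 8.59 degrees, less where a joint would pass 70% of its speed; a pose out of reach is approached as far as the arm can. A call is refused whole if a number of a shift passes 1 or a number of a turn 1, either way. A call with a gripper value outside its range is refused whole. The fingers move at their own pace and stop on an object; "force" is the grip in N (left out, the last holds). Time passes only in rows, so rows that do not move let the fingers close. It gives the time, the measured TCP pose, the force, the opening and the grip force at its end, in the units of the state.
- env.state(): the state, without advancing time (a new reading comes with each control period).
- env.get_image(name): name is "scene" or "top" or "wrist"; returns a dict with "frame" (400x640x3 uint8, red, green, blue), "intrinsics" (3x3 intrinsics, pixels), "distortion" ([k1, k2, p1, p2, k3] as OpenCV has them; the pictures are not rectified), "rvec" (rotation vector, rad) and "tvec" (3), from world to camera coordinates, as OpenCV has them. Camera axes: x right, y down, z forward; pixel columns grow to the right and rows downward; lengths in m; the calibration is good to about 2 mm. A picture is of the moment at which its call begins. There is no depth.
- env.close_job(): hands the job in; it is judged then, once.
The state is a dict: "clock": time; "q": joint angles; "qd": joint speeds; "joint_torque": joint torques, N m; "tool_pos": TCP position; "orientation": TCP orientation; "force": force on the tool from outside, world axes, zero at the start; "moment": the same for the moment, N m; "opening": finger opening in m; "grasp_force": force on a finger pad.
Only numpy, scipy, OpenCV 4.12 (cv2) and the standard library are available. Lean on these libraries where they do the work, as an engineer would, in place of code of your own. Each camera call takes 0.05 s, during which the arm holds its last target. There are 200 camera calls.

### The job

Tighten the clamp nut at the bottom of the deep tube of the display-post foot: fit the long socket key onto it and turn it clockwise, seen from above, until it comes up against its stop. Then stand the long key back upright in the empty well of the rack and let go. Leave the short key and the other things on the table where they are.

Things in the scene. Friction and masses are not known exactly. Their poses are not given: they have to be found in the camera images.
- post_foot: Foot for a display post, fixed to the table: dark round base 150 mm dia and 12 mm thick, with an upright aluminium tube 82 mm outside dia and a bore 60 mm dia, braced by four low ribs. The tube's mouth is 110 mm above the table; the bore's floor is 12 mm above the table. Origin: centre of the underside; z up, along the bore.
- tube_mouth (a point): Centre of the mouth of the foot's bore, 110 mm above the table.
- nut_top (a point): Centre of the clamp nut's top, on the bore's axis, 30 mm above the table, 80 below the mouth. Square nut, 28 mm across flats, 18 high: round flange 48 dia x 4 on the bore's floor, 10 mm of square, then a 4 mm cone, 28 to 19 dia. The point turns with the nut: its x and y are normal to the flats (quarter turns are alike), z up.
- clamp_nut (a joint): Turn of the clamp nut (rad): grows as it is turned clockwise seen from above (tightening). It starts slack, between 0.5 and 0.95, and is tight against a hard stop at 1.70. It turns stiffly (about 0.2 N m) and stays where it is left.
- long_key: Long socket key: loose T-shaped steel tool, 172 mm tall, 0.25 to 0.45 kg, upright in one rack well. Origin: centre of the socket's lower rim; z up to the handle; x along the handle bar. Socket 51 mm dia over corners, 32 mm high, with a square recess 31 wide, 20 deep, flats normal to x and y. Fully on the nut, its rim is 16 mm above the table, play about 0.1 rad. Shaft 22 mm dia.
- long_key_grip (a point): Middle of the long key's handle, 157 mm above its origin: a flat upright bar 90 mm long (key x), 14 mm thick (key y), 30 mm tall. Grip it across its thickness from above. Below it is a collar 30 mm dia x 10 mm.
- short_key: The short socket key, the same but only 95 mm tall, standing in the other well: too short to reach the nut, as its handle is wider than the bore. Origin: centre of the socket's lower rim.
- key_rack: Wooden block, fixed to the table, 80 mm (x) x 190 mm (y) x 50 mm tall, with two round wells in its top, 59 mm dia and 40 mm deep, at y +55 and -55 mm from the middle. Origin: centre of the underside, z up. Keep clear of the fixed round display riser behind the work: its board lies 245 to 280 mm above the table, its front edge at x = 570 mm.
- well_a (a point): Centre of the floor of the rack's well at its +y end, 10 mm above the table.
- well_b (a point): Centre of the floor of the rack's well at its -y end, 10 mm above the table.
- sweet_jar: Bystander: clear jar of sweets with a red cap, 70 dia x 90 mm, loose. Origin: centre of its underside.
- tin: Bystander: closed red tin, 62x94x24 mm, loose. Origin: centre of its underside.
- pink_reel: Bystander: reel of pink ribbon lying flat, 74x87x26 mm, loose. Origin: centre of its underside.
- tape: Bystander: roll of tape lying flat, 73 dia x 18 mm, loose. Origin: centre of its underside.

How it is judged:
By the outcome, as a careful person would: the job done as asked, in the order asked, and still so for the second after the job is handed in, with the robot touching nothing.
It also fails if it takes over 64 s, if anything falls off the work surface, if the arm or the gripper's body presses on something with over 40 N, if the wrist force passes 120 N, or if a joint passes its speed limit or range.

## Working session

There is one attempt and no reset: what is moved stays moved. The work goes in short steps, Python scripts to look and compute and a tool call to move; the robot and the scene stay as the last step left them, time stands still between calls to the robot, and variables do not carry over. Pictures are saved under pics/ and viewed, at most 10 in all, crops included, and the job is handed in when it is done.

Besides the shell and the picture viewer there is one more tool, called after "Call:" by a JSON object that holds its "fn" and its "kwargs". send_rows: Moves the arm, as the interface text tells. Its arguments: {"type":"object","properties":{"grip":{"type":"array","items":{"type":"number"}},"offset":{"type":"array","items":{"type":"array","items":{"type":"number"}}},"turn":{"type":"array","items":{"type":"array","items":{"type":"number"}}},"force":{"type":"number"}},"required":["grip","offset","turn"]}

```bash
mkdir -p pics; ls; cat > h.py <<'E'
import numpy as np, cv2
from cell import env
from scipy.spatial.transform import Rotation as R
def ray(c,uv):
    K,D=np.array(c["intrinsics"]),np.array(c["distortion"],float)
    n=cv2.undistortPoints(np.array(uv,float).reshape(-1,1,2),K,D).reshape(-1,2)
    Rm=cv2.Rodrigues(np.array(c["rvec"],float))[0]; t=np.array(c["tvec"],float).ravel()
    return -Rm.T@t, np.c_[n,np.ones(len(n))]@Rm
def plane(c,uv,z):
    o,d=ray(c,uv); return o+d*((z-o[2])/d[:,2])[:,None]
def proj(c,P):
    return cv2.projectPoints(np.array(P,float).reshape(-1,3),np.array(c["rvec"],float),np.array(c["tvec"],float),np.array(c["intrinsics"]),np.array(c["distortion"],float))[0].reshape(-1,2)
def save(c,name): cv2.imwrite("pics/"+name,c["frame"][:,:,::-1])
E
python3 - <<'E'
from h import *
import pickle
s=env.state();print(s["clock"],s["tool_pos"],s["orientation"],s["opening"])
cs={n:env.get_image(n) for n in ("scene","top")}
pickle.dump(cs,open("c0.pkl","wb"))
for n,c in cs.items(): save(c,n+"0.png"); print(n,ray(c,[[320,200]]))
E
```

```text
pics
0.0 [0.14696451 0.55522347 0.25239263] [-4.05360215e-01 -3.11491309e+00  3.09215443e-03] 0.08535873046853429
scene (array([ 0.04172747, -0.56707265,  0.90847266]), array([[ 0.45292081,  0.46586475, -0.76116091]]))
top (array([ 0.24103108, -0.07529845,  1.38686587]), array([[ 0.17481384,  0.01887506, -0.98458813]]))
```

View pics/scene0.png

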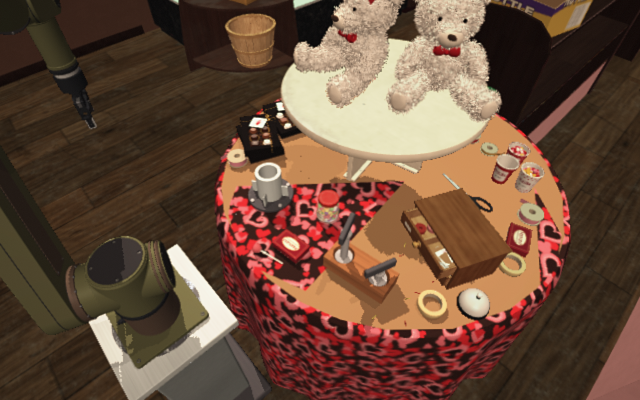

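View pics/top0.png

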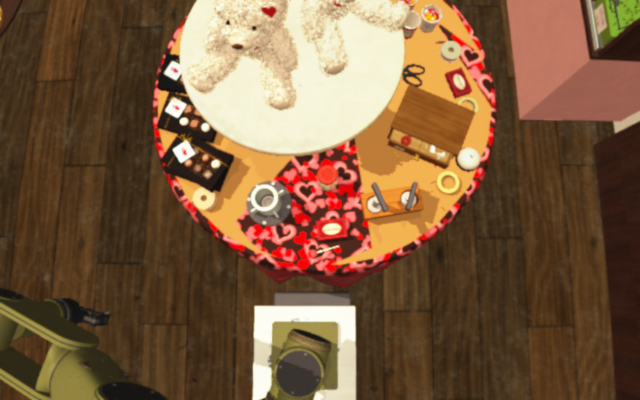

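The tube foot is at about (264,198) in the top view and the rack at (393,203). The long key appears to be the left (+y) one in the rack. I'll zoom in.

```bash
python3 - <<'E'
from h import *
import pickle
cs=pickle.load(open("c0.pkl","rb"))
a=cs["top"]["frame"][150:240,235:435,::-1]
b=cs["scene"]["frame"][150:310,240:410,::-1]
cv2.imwrite("pics/z1.png",cv2.resize(a,None,fx=4,fy=4,interpolation=cv2.INTER_CUBIC))
cv2.imwrite("pics/z2.png",cv2.resize(b,None,fx=3.7,fy=3.7,interpolation=cv2.INTER_CUBIC)[:600])
E
```

```text
(no output)
```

View pics/z1.png

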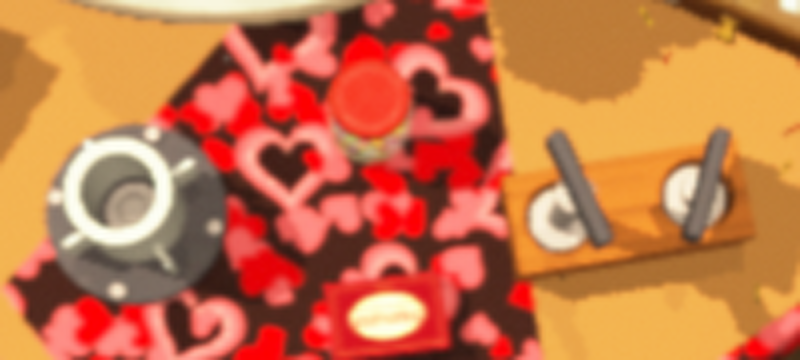

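View pics/z2.png

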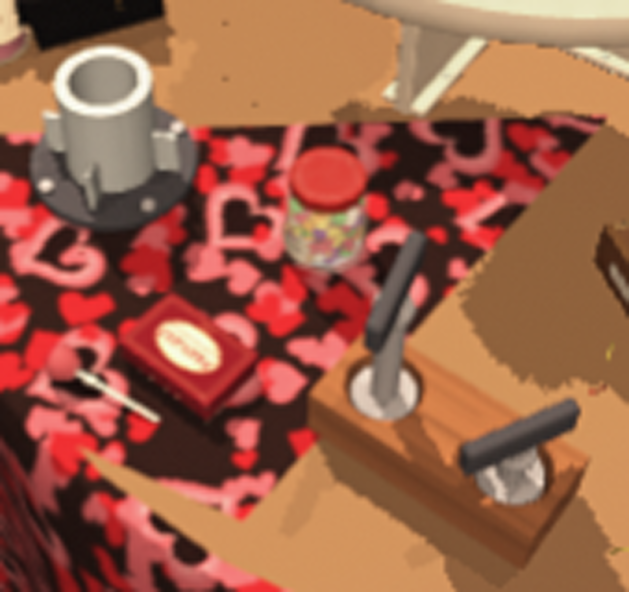

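In the top crop the long key is at the left: its handle runs (553,132) to (603,245) and its socket is at about (560,218). The tube mouth is centred near (117,190) in the same crop, and the scene view confirms the left key is the tall one.

```bash
python3 - <<'E'
from h import *
import pickle
cs=pickle.load(open("c0.pkl","rb"))
T,S=cs["top"],cs["scene"]
f=lambda p:(np.array(p)+.5)/4-.5+[235,150]
g=lambda p:(np.array(p)+.5)/3.7-.5+[240,150]
P=lambda n,p,z:print(n,plane(T,[f(p)],z)[0].round(4))
Q=lambda n,p,z:print(n,"S",plane(S,[g(p)],z)[0].round(4))
P("mouth",(117,190),.11);Q("mouth",(104,80),.11)
P("base",(137,214),.012);Q("base",(113,163),.012)
P("h1",(553,134),.182);P("h2",(602,240),.182)
P("hL",(544,137),.182);P("hR",(566,130),.182)
Q("h1",(418,236),.182);Q("h2",(374,333),.182)
P("hs1",(723,132),.105);P("hs2",(692,236),.105)
P("wellA",(561,217),.05);P("wellB",(697,198),.05)
Q("wellA",(385,388),.05);Q("wellB",(512,472),.05)
P("jar",(368,97),.09)
for p in [(505,178),(738,137),(757,235),(520,277)]: P("rack",p,.05)
# contour of bright mouth
a=T["frame"][150:240,235:300];m=cv2.inRange(a,(180,180,160),(255,255,255))
ys,xs=np.nonzero(m);k=(ys<60)&(ys>25)&(xs<50)&(xs>10)
(c,r)=cv2.minEnclosingCircle(np.c_[xs,ys][k].astype(np.float32));print(c,r,plane(T,[np.array(c)+[235,150]],.11))
E
```

```text
mouth [0.4766 0.1194 0.11  ]
mouth S [0.4786 0.1156 0.11  ]
base [0.4748 0.1175 0.012 ]
base S [0.4741 0.112  0.012 ]
h1 [ 0.5042 -0.204   0.182 ]
h2 [ 0.4271 -0.2375  0.182 ]
hL [ 0.502  -0.1975  0.182 ]
hR [ 0.5072 -0.2134  0.182 ]
h1 S [ 0.5039 -0.2106  0.182 ]
h2 S [ 0.425  -0.2462  0.182 ]
hs1 [ 0.5227 -0.3429  0.105 ]
hs2 [ 0.442  -0.3164  0.105 ]
wellA [ 0.4659 -0.2232  0.05  ]
wellB [ 0.4812 -0.3317  0.05  ]
wellA S [ 0.4658 -0.2278  0.05  ]
wellB S [ 0.482  -0.3369  0.05  ]
jar [ 0.5536 -0.0707  0.09  ]
rack [ 0.4973 -0.1793  0.05  ]
rack [ 0.5307 -0.3663  0.05  ]
rack [ 0.4514 -0.3785  0.05  ]
rack [ 0.4182 -0.19    0.05  ]
(30.704545974731445, 47.318180084228516) 18.78010368347168 [[0.4760106 0.1138182 0.11     ]]
```

```bash
cat >> h.py <<'E'
def tool():
    s=env.state(); return s,np.array(s["tool_pos"]),R.from_rotvec(s["orientation"])
def goto(xyz,yawy=None):
    """print offset (units of 50mm, tool axes now) and turn (5deg, tool axes) to target; yawy = world angle(deg) of tool y, tool pointing down"""
    s,p,r=tool()
    d=r.inv().apply(np.array(xyz)-p)/.05
    print("t",round(s["clock"],2),"pos",p.round(4),"F",np.round(s["force"],1),"op",round(s["opening"],4))
    print("offset before turn",d.round(3))
    y=r.apply([0,1,0]);print("tool-y yaw",np.degrees(np.arctan2(y[1],y[0])).round(2),"q",np.round(s["q"],2))
    if yawy is not None:
        a=np.radians(yawy);Y=np.array([np.cos(a),np.sin(a),0]);Z=np.array([0,0,-1.]);X=np.cross(Y,Z)
        rt=R.from_matrix(np.c_[X,Y,Z]);t=np.degrees((r.inv()*rt).as_rotvec())/5
        print("turn",t.round(3),"offset after turn",(rt.inv().apply(np.array(xyz)-p)/.05).round(3))
E
python3 - <<'E'
from h import *
c=env.get_image("wrist");save(c,"w0.png")
s,p,r=tool();o,d=ray(c,[[320,200]])
print(r.inv().apply(o-p),r.inv().apply(d[0]/np.linalg.norm(d)),c["intrinsics"])
goto([.476,.116,.40])
E
```

```text
[ 0.08111412 -0.00040762 -0.12101946] [-0.31324798 -0.00558357  0.94965495] [[341.00191429   0.         321.8622613 ]
 [  0.         341.00191429 200.73355235]
 [  0.           0.           1.        ]]
t 0.15 pos [0.147  0.5553 0.2526] F [ 0.  -0.6  0.4] op 0.0856
offset before turn [-8.609 -6.815 -2.938]
tool-y yaw 75.17 q [ 1.24  0.31  1.51 -0.    1.33 -0.07]
```

Call:
{"fn": "send_rows", "kwargs": {"grip": [0,0,0,0,0,0,0,0,0,0,0,0], "offset": [[-0.68,-0.7,0],[-0.68,-0.7,0],[-0.68,-0.7,0],[-0.68,-0.7,0],[-0.68,-0.7,0],[-0.68,-0.7,0],[-0.68,-0.7,0],[-0.68,-0.7,0],[-0.68,-0.7,0],[-0.68,-0.7,0],[-0.68,-0.7,0],[-0.68,-0.7,0]], "turn": [[0,0,0],[0,0,0],[0,0,0],[0,0,0],[0,0,0],[0,0,0],[0,0,0],[0,0,0],[0,0,0],[0,0,0],[0,0,0],[0,0,0]]}}

```text
clock: 1.35
tool_pos: [0.4345, 0.0435, 0.2533]
orientation: [0.406, 3.115, 0.001]
force: [0.2, 0.6, -0.8]
opening: 0.0852
grasp_force: 0.0
```

Call:
{"fn": "send_rows", "kwargs": {"grip": [0,0,0,0,0,0,0,0,0,0,0,0], "offset": [[0,0,0],[0,0,0],[0,0,0],[0,0,0],[0,0,0],[0,0,0],[0,0,0],[0,0,0],[0,0,0],[0,0,0],[0,0,0],[0,0,0]], "turn": [[0,0,1],[0,0,1],[0,0,1],[0,0,1],[0,0,1],[0,0,1],[0,0,1],[0,0,1],[0,0,1],[0,0,1],[0,0,1],[0,0,1]]}}

```text
clock: 2.55
tool_pos: [0.4338, 0.0454, 0.2531]
orientation: [-1.913, -2.491, 0.001]
force: [-0.4, 0.3, -0.2]
opening: 0.0855
grasp_force: 0.0
```

Call:
{"fn": "send_rows", "kwargs": {"grip": [0,0,0,0,0,0,0,0,0,0], "offset": [[0,0,0.2],[0,0,0.2],[0,0,0.2],[0,0,0.2],[0,0,0.2],[0,0,0],[0,0,0],[0,0,0],[0,0,0],[0,0,0]], "turn": [[0,0,1],[0,0,1],[0,0,1],[0,0,1],[0,0,1],[0,0,1],[0,0,1],[0,0,1],[0,0,1],[0,0,0]]}}

```text
clock: 3.55
tool_pos: [0.4339, 0.0454, 0.2031]
orientation: [-2.718, -1.574, 0.001]
force: [-0.4, 0.2, 0.7]
opening: 0.0858
grasp_force: 0.0
```

```bash
python3 - <<'E'
from h import *
import pickle
c=env.get_image("wrist");save(c,"w1.png");pickle.dump(c,open("w1.pkl","wb"))
goto([.4355,.046,.20],-30)
print(proj(c,[[.476,.116,.11],[.476,.116,.03]]))
E
```

```text
t 3.6 pos [0.4339 0.0454 0.2031] F [0.4 1.  0.1] op 0.0851
offset before turn [0.026 0.022 0.063]
tool-y yaw -29.72 q [0.01 0.16 1.85 0.   1.13 0.53]
turn [-0.005  0.003  0.056] offset after turn [0.026 0.022 0.063]
[[324.23954101  85.55351476]
 [323.60191295  86.29774552]]
```

View pics/w1.png

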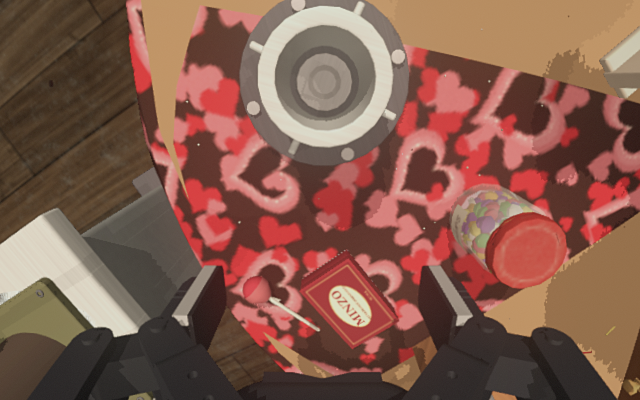

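The wrist view looks down the bore. The mouth ring is centred near (325,77) and the nut near (323,82).

```bash
python3 - <<'E'
from h import *
import pickle
c=pickle.load(open("w1.pkl","rb"))
g=cv2.cvtColor(c["frame"],cv2.COLOR_RGB2GRAY)[32:132,270:380]
z=cv2.resize(g,None,fx=6,fy=6,interpolation=cv2.INTER_CUBIC)
z=cv2.createCLAHE(4,(3,3)).apply(z);cv2.imwrite("pics/nut.png",z)
a=c["frame"].astype(int);m=((a.min(2)>185)).astype(np.uint8);m[:, :230]=0;m[:,420:]=0;m[180:]=0
cs,_=cv2.findContours(m,cv2.RETR_CCOMP,cv2.CHAIN_APPROX_NONE)
for k in cs:
    if len(k)>100:
        e=cv2.fitEllipse(k);print(len(k),e,plane(c,[e[0]],.11))
E
```

```text
439 ((324.0353698730469, 74.41566467285156), (135.56784057617188, 140.715087890625), 1.3786826133728027) [[0.47905592 0.12160532 0.11      ]]
300 ((324.7002258300781, 76.82317352294922), (103.30482482910156, 107.70374298095703), 1.5046043395996094) [[0.47872012 0.120217   0.11      ]]
```

View pics/nut.png

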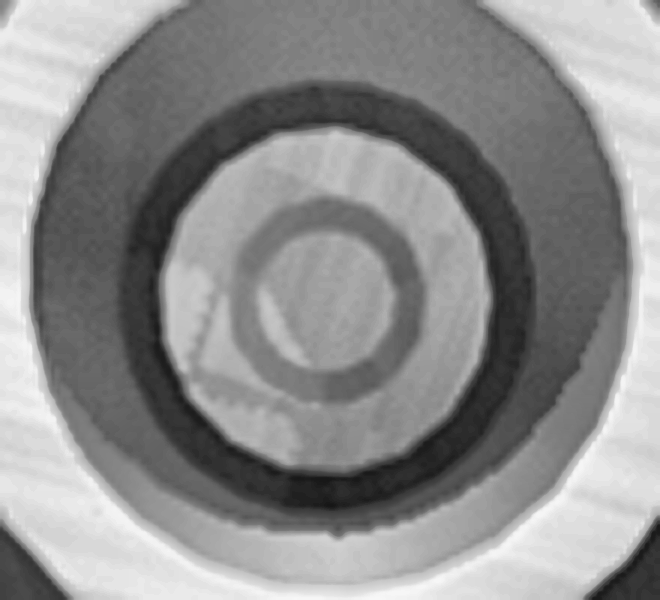

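```bash
python3 - <<'E'
from h import *
import pickle
c=pickle.load(open("w1.pkl","rb"))
f=c["frame"][48:118,290:358].astype(float)
print(f[30:40,6:30].mean(2).round(0)[::3])
o=[]
for k in range(3):
    h=f[:,:,k]; d=np.hypot(*np.mgrid[-34:36,-33.5:34.5]); v=h[(d<27)]
    lo,hi=np.percentile(v,[3,90]); o.append(np.clip((h-lo)/(hi-lo),0,1)*255)
z=cv2.resize(np.dstack(o)[:,:,::-1].astype(np.uint8),None,fx=8,fy=8,interpolation=cv2.INTER_LANCZOS4);cv2.imwrite("pics/nut2.png",z)
E
```

```text
[[106. 143. 160. 159. 157. 157. 158. 158. 153. 146. 143. 145. 141. 136.
  134. 132. 134. 138. 141. 141. 143. 141. 142. 142.]
 [104. 141. 160. 157. 157. 157. 158. 155. 147. 143. 146. 147. 139. 134.
  133. 136. 140. 149. 151. 146. 141. 141. 142. 140.]
 [ 96. 134. 159. 158. 158. 158. 155. 149. 145. 147. 153. 153. 142. 134.
  134. 136. 136. 146. 154. 153. 147. 141. 140. 140.]
 [ 90. 129. 158. 158. 158. 157. 153. 145. 145. 153. 156. 153. 145. 135.
  134. 137. 136. 137. 146. 154. 153. 150. 144. 141.]]
```

View pics/nut2.png

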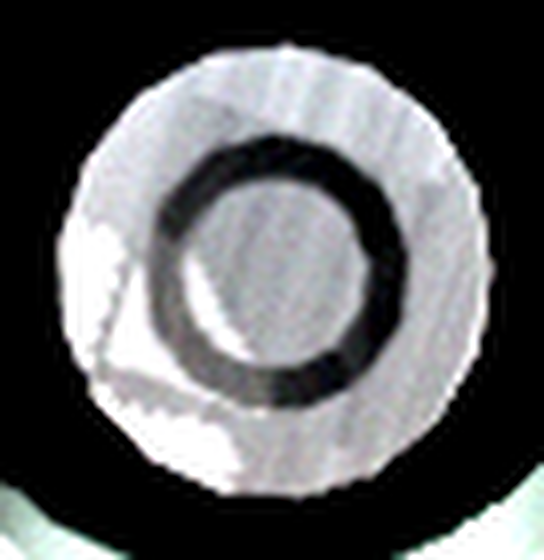

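The stretched picture shows the square: corners at about (103,370), (195,98), (430,185) and (345,450) in the crop, centre near (275,275).

```bash
python3 - <<'E'
from h import *
import pickle
c=pickle.load(open("w1.pkl","rb"))
f=lambda p:(np.array(p)+.5)/8-.5+[290,48]
A=np.array([plane(c,[f(p)],.026)[0] for p in [(103,370),(195,98),(430,185),(345,450)]])
m=A.mean(0);print("centre",m.round(4))
for a in A: d=a-m;print(np.hypot(*d[:2]).round(4),(np.degrees(np.arctan2(d[1],d[0]))-45)%90)
for a,b in [((135,265),(105,365)),((103,370),(240,410))]:
    P=plane(c,[f(a),f(b)],.026);d=P[1]-P[0];print("edge",np.degrees(np.arctan2(d[1],d[0]))%90)
print("flange c",plane(c,[f((275,270))],.016),"top c",plane(c,[f((276,272))],.026))
goto([.4655,-.224,.30],-66.5)
E
```

```text
centre [0.4773 0.1191 0.026 ]
0.0197 43.49226197475838
0.0192 38.227286078763896
0.0191 44.01992707821362
0.0193 40.13633599777222
edge 42.1908342596773
edge 44.2999686331582
flange c [[0.47839377 0.11947676 0.016     ]] top c [[0.47824238 0.11911684 0.026     ]]
t 3.6 pos [0.4339 0.0454 0.2031] F [0.4 1.  0.1] op 0.0851
offset before turn [-4.367  3.22  -1.938]
tool-y yaw -29.72 q [0.01 0.16 1.85 0.   1.13 0.53]
turn [-4.000e-03  4.000e-03  7.356e+00] offset after turn [-1.569  5.193 -1.937]
```

Call:
{"fn": "send_rows", "kwargs": {"grip": [0,0,0,0,0,0,0,0], "offset": [[0,0,-0.24],[0,0,-0.24],[0,0,-0.24],[0,0,-0.24],[0,0,-0.24],[0,0,-0.24],[0,0,-0.24],[0,0,-0.24]], "turn": [[0,0,0.92],[0,0,0.92],[0,0,0.92],[0,0,0.92],[0,0,0.92],[0,0,0.92],[0,0,0.92],[0,0,0.92]]}}

```text
clock: 4.4
tool_pos: [0.4339, 0.0454, 0.2997]
orientation: [-3.077, -0.635, 0.0]
force: [0.0, 1.0, -0.8]
opening: 0.0851
grasp_force: 0.0
```

Call:
{"fn": "send_rows", "kwargs": {"grip": [0,0,0,0,0,0,0,0,0], "offset": [[-0.2,0.65,0],[-0.2,0.65,0],[-0.2,0.65,0],[-0.2,0.65,0],[-0.2,0.65,0],[-0.2,0.65,0],[-0.2,0.65,0],[-0.17,0.64,0],[0,0,0]], "turn": [[0,0,0],[0,0,0],[0,0,0],[0,0,0],[0,0,0],[0,0,0],[0,0,0],[0,0,0],[0,0,0]]}}

```text
clock: 5.3
tool_pos: [0.4658, -0.2279, 0.299]
orientation: [3.075, 0.633, 0.0]
force: [-1.0, 1.1, -0.1]
opening: 0.0855
grasp_force: 0.0
```

```bash
python3 - <<'E'
from h import *
import pickle
c=env.get_image("wrist");save(c,"w2.png");pickle.dump(c,open("w2.pkl","wb"))
goto([.4655,-.224,.178],-66.5)
E
```

```text
t 5.35 pos [ 0.4651 -0.2257  0.2988] F [-0.4  0.6  0.3] op 0.0853
offset before turn [ 0.022 -0.027  2.417]
tool-y yaw -66.7 q [-0.53  0.19  1.55 -0.    1.4   0.63]
turn [-0.004  0.004 -0.04 ] offset after turn [ 0.021 -0.028  2.417]
```

View pics/w2.png

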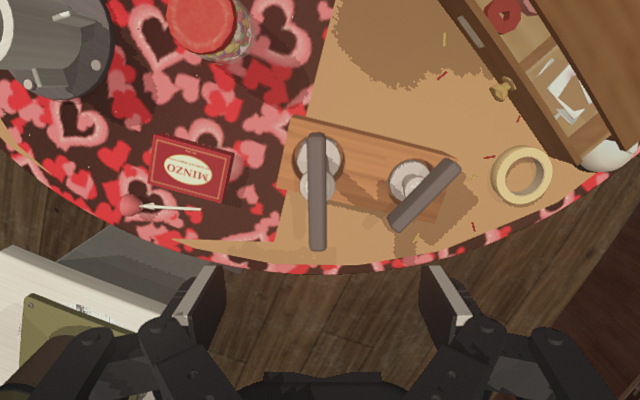

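The long key's handle spans about (309–325,134) to (309–327,249), nearly parallel to the image columns. The short key's handle is at (425,195).

```bash
python3 - <<'E'
from h import *
import pickle
c=pickle.load(open("w2.pkl","rb"))
a=c["frame"][120:260,290:345].astype(int)
print([int(x) for x in a[60,::2].mean(1)],[int(x) for x in a[60,::2].ptp(1)] if hasattr(a,'ptp') else "")
m=((a.max(2)-a.min(2)<22)&(a.mean(2)>50)&(a.mean(2)<125)).astype(np.uint8)
m=cv2.morphologyEx(m,cv2.MORPH_OPEN,np.ones((3,3)))
k=max(cv2.findContours(m,cv2.RETR_EXTERNAL,2)[0],key=cv2.contourArea)
b=cv2.boxPoints(cv2.minAreaRect(k))+[290,120];print(b.round(1))
P=plane(c,b,.182);print(P.round(4),P.mean(0).round(4))
Q=plane(c,[(309,134),(325,134),(309,249),(327,249)],.182);print(Q.round(4),Q.mean(0).round(4))
for P in (Q,):
  d=P[:2].mean(0)-P[2:].mean(0);print(np.linalg.norm(d),np.degrees(np.arctan2(d[1],d[0])))
print(plane(c,[(318,160)],.05))
E
```

```text
[131, 132, 130, 129, 127, 128, 190, 184, 183, 99, 105, 112, 110, 111, 113, 113, 101, 86, 117, 148, 145, 150, 104, 88, 107, 111, 112, 109] Traceback (most recent call last):
  File "<stdin>", line 8, in <module>
ValueError: max() iterable argument is empty
```

```bash
python3 - <<'E'
from h import *
import pickle
c=pickle.load(open("w2.pkl","rb"))
a=c["frame"][120:260,290:345].astype(int)
sp=a.max(2)-a.min(2)
m=((sp<35)&(a.mean(2)>60)&(a.mean(2)<125)).astype(np.uint8)
m=cv2.morphologyEx(m,cv2.MORPH_OPEN,np.ones((5,5)))
for k in cv2.findContours(m,cv2.RETR_EXTERNAL,2)[0]:
  if cv2.contourArea(k)>500:
    b=cv2.boxPoints(cv2.minAreaRect(k))+[290,120];print(b.round(1))
    P=plane(c,b,.182);print(P.round(4),P.mean(0).round(4))
Q=plane(c,[(309,134),(325,134),(309,249),(327,249)],.182);print(Q.round(4),Q.mean(0).round(4))
d=Q[:2].mean(0)-Q[2:].mean(0);print(np.linalg.norm(d),np.degrees(np.arctan2(d[1],d[0])))
print("well",plane(c,[(318,160)],.05))
E
```

```text
[[305.7 133.2]
 [327.  132.5]
 [331.  249.7]
 [309.6 250.4]]
[[ 0.5082 -0.198   0.182 ]
 [ 0.5145 -0.2114  0.182 ]
 [ 0.4336 -0.2501  0.182 ]
 [ 0.4265 -0.2352  0.182 ]] [ 0.4707 -0.2237  0.182 ]
[[ 0.5087 -0.2004  0.182 ]
 [ 0.513  -0.2105  0.182 ]
 [ 0.4274 -0.2343  0.182 ]
 [ 0.4329 -0.2471  0.182 ]] [ 0.4705 -0.2231  0.182 ]
0.08803790768068814 23.57668853866764
well [[ 0.46903091 -0.22289695  0.05      ]]
```

Call:
{"fn": "send_rows", "kwargs": {"grip": [0,0,0,0,0,0,0,0,0], "offset": [[0.09,-0.01,0.35],[0,0,0.35],[0,0,0.35],[0,0,0.35],[0,0,0.35],[0,0,0.35],[0,0,0.2],[0,0,0.12],[0,0,0]], "turn": [[0,0,0],[0,0,0],[0,0,0],[0,0,0],[0,0,0],[0,0,0],[0,0,0],[0,0,0],[0,0,0]]}}

```text
clock: 6.25
tool_pos: [0.4686, -0.221, 0.1779]
orientation: [-3.075, -0.638, 0.001]
force: [0.3, 0.1, -0.6]
opening: 0.0857
grasp_force: 0.0
```

Call:
{"fn": "send_rows", "kwargs": {"grip": [255,255,255,255,255,255,255,255,255,255], "offset": [[0,0,0],[0,0,0],[0,0,0],[0,0,0],[0,0,0],[0,0,0],[0,0,0],[0,0,0],[0,0,0],[0,0,0]], "turn": [[0,0,0],[0,0,0],[0,0,0],[0,0,0],[0,0,0],[0,0,0],[0,0,0],[0,0,0],[0,0,0],[0,0,0]], "force": 80}}

```text
clock: 7.25
tool_pos: [0.4694, -0.2221, 0.1788]
orientation: [3.075, 0.636, 0.001]
force: [-0.3, -2.0, 5.1]
opening: 0.0126
grasp_force: 79.5
```

```bash
python3 - <<'E'
from h import *
goto([.478,.119,.30],42)
c=env.get_image("wrist")
s=env.state();print(s["opening"],s["grasp_force"],s["moment"])
print(proj(c,[[.469,-.2235,.182],[.51,-.2055,.182]]));save(c,"w3.png")
E
```

```text
t 7.25 pos [ 0.4694 -0.2221  0.1788] F [-0.3 -2.   5.1] op 0.0126
offset before turn [ 2.866 -6.19  -2.43 ]
tool-y yaw -66.63 q [-0.52  0.3   1.73 -0.    1.11  0.64]
turn [ 1.7000e-02  8.0000e-03 -2.1726e+01] offset after turn [ 4.954  4.693 -2.424]
0.012484112185544466 79.47246551513672 [-0.08296352 -0.01932546 -0.01025456]
[[323.98092438 299.88477557]
 [323.62798469 194.52708364]]
```

Call:
{"fn": "send_rows", "kwargs": {"grip": [255,255,255,255,255,255,255,255,255,255], "offset": [[0,0,-0.1],[0,0,-0.2],[0,0,-0.25],[0,0,-0.3],[0,0,-0.35],[0,0,-0.35],[0,0,-0.35],[0,0,-0.3],[0,0,-0.3],[0,0,0]], "turn": [[0,0,0],[0,0,0],[0,0,0],[0,0,0],[0,0,0],[0,0,0],[0,0,0],[0,0,0],[0,0,0],[0,0,0]]}}

```text
clock: 8.3
tool_pos: [0.4696, -0.2219, 0.3052]
orientation: [3.075, 0.636, 0.004]
force: [1.3, 0.4, -4.6]
opening: 0.0124
grasp_force: 78.4
```

Call:
{"fn": "send_rows", "kwargs": {"grip": [255,255,255,255,255,255,255,255,255,255,255,255], "offset": [[0,0,0],[0,0,0],[0,0,0],[0,0,0],[0,0,0],[0,0,0],[0,0,0],[0,0,0],[0,0,0],[0,0,0],[0,0,0],[0,0,0]], "turn": [[0,0,-1],[0,0,-1],[0,0,-1],[0,0,-1],[0,0,-1],[0,0,-1],[0,0,-1],[0,0,-1],[0,0,-1],[0,0,-1],[0,0,-1],[0,0,-1]]}}

```text
clock: 9.5
tool_pos: [0.468, -0.2211, 0.3019]
orientation: [-2.34, -2.092, 0.001]
force: [0.5, -0.6, -3.8]
opening: 0.012
grasp_force: 78.3
```

Call:
{"fn": "send_rows", "kwargs": {"grip": [255,255,255,255,255,255,255,255,255,255,255,255], "offset": [[0,0,0],[0,0,0],[0,0,0],[0,0,0],[0,0,0],[0,0,0],[0,0,0],[0,0,0],[0,0,0],[0,0,0],[0,0,0],[0,0,0]], "turn": [[0,0,-1],[0,0,-1],[0,0,-1],[0,0,-1],[0,0,-1],[0,0,-1],[0,0,-1],[0,0,-1],[0,0,-1],[0,0,-0.7],[0,0,0],[0,0,0]]}}

```text
clock: 10.7
tool_pos: [0.4684, -0.2213, 0.3024]
orientation: [-1.282, -2.866, -0.0]
force: [0.1, 0.6, -4.7]
opening: 0.0125
grasp_force: 78.3
```

```bash
python3 - <<'E'
from h import *
goto([.478,.119,.304],42)
c=env.get_image("wrist");s=env.state();print(s["opening"],s["grasp_force"],s["moment"]);save(c,"w4.png")
E
```

```text
t 10.7 pos [ 0.4684 -0.2213  0.3024] F [ 0.1  0.6 -4.7] op 0.0125
offset before turn [ 4.947  4.679 -0.025]
tool-y yaw 41.79 q [-0.52  0.19  1.54  0.    1.41 -1.25]
turn [-0.007 -0.022 -0.042] offset after turn [ 4.929  4.698 -0.032]
0.012492270556339655 78.29363465309143 [ 0.01229542  0.0111656  -0.03466003]
```

View pics/w4.png

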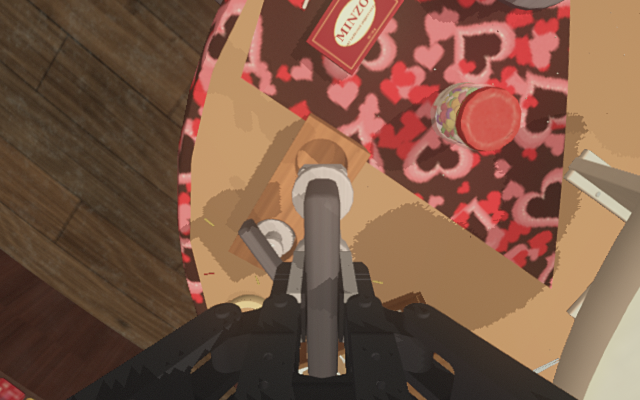

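The key hangs straight in the grip. Its handle's far end is at about (322,181) and the socket disc is about 62 px wide around (324,194). The emptied well is at (322,155).

```bash
python3 - <<'E'
from h import *
c=env.get_image("wrist");s,p,r=tool()
z0=p[2]-.1685
for n,uv,z in [("hend",(322,181),z0+.172),("socket L",(293,195),z0+.032),("socket R",(355,195),z0+.032),("socket far",(324,163),z0+.032)]:
    print(n,r.inv().apply(plane(c,[uv],z)[0]-p).round(4))
print(p)
g=cv2.cvtColor(c["frame"],cv2.COLOR_RGB2GRAY);print(g[160:200:1,322],g[200,285:365])
E
```

```text
hend [ 0.0494 -0.0003 -0.0034]
socket L [ 0.0003 -0.0232  0.1365]
socket R [0.0003 0.0259 0.1365]
socket far [0.026  0.0013 0.1365]
[ 0.4686082  -0.22147076  0.30277778]
[124 125 126 123 124 133 157 198 204 201 199 199 199 199 199 199 201 204
 151  89  78  79  81  81  82  82  82  83  81  84  82  82  81  83  89  95
 103 109 116 118] [152 152 152 151 149 147 140 146 157 161 159 157 157 158 160 160 159 162
 149 105  79  87  95  98 101 103 105 108 110 111 111 111 111 112 115 117
 119 119 119 117 119 118 117 117 115 116 114 115 116 115 115 112 105  89
 100 182 203 202 200 200 202 201 200 202 202 203 201 181 164 162 163 164
 164 164 163 163 163 163 164 163]
```

Call:
{"fn": "send_rows", "kwargs": {"grip": [255,255,255,255,255,255,255,255,255,255,255,255], "offset": [[0.2,0.2,0],[0.45,0.43,0],[0.5,0.47,0],[0.5,0.47,0],[0.5,0.47,0],[0.5,0.47,0],[0.5,0.47,0],[0.5,0.47,0],[0.5,0.47,0],[0.45,0.43,0],[0.35,0.33,0],[0,0,0]], "turn": [[0,0,0],[0,0,0],[0,0,0],[0,0,0],[0,0,0],[0,0,0],[0,0,0],[0,0,0],[0,0,0],[0,0,0],[0,0,0],[0,0,0]]}}

```text
clock: 12.0
tool_pos: [0.4773, 0.1225, 0.3034]
orientation: [-1.276, -2.87, -0.004]
force: [-0.6, -0.6, -3.7]
opening: 0.0123
grasp_force: 78.6
```

```bash
python3 - <<'E'
from h import *
for i in range(4):
  c=env.get_image("top");goto([.478,.119,.304],42)
s,p,r=tool();print(s["grasp_force"],r.as_matrix()[:,2]);save(c,"t5.png");save(env.get_image("scene"),"s5.png")
E
```

```text
t 12.05 pos [0.4773 0.1207 0.3033] F [-0.8 -0.9 -4.9] op 0.0125
offset before turn [-0.036 -0.012 -0.014]
tool-y yaw 42.04 q [ 0.16  0.15  1.59  0.    1.4  -0.57]
turn [-0.    -0.006  0.009] offset after turn [-0.036 -0.012 -0.014]
t 12.1 pos [0.4773 0.1196 0.3033] F [ 0.1 -0.1 -4.2] op 0.0122
offset before turn [-0.018  0.002 -0.015]
tool-y yaw 41.97 q [ 0.16  0.15  1.59 -0.    1.4  -0.57]
turn [-0.007  0.    -0.005] offset after turn [-0.018  0.002 -0.015]
t 12.15 pos [0.4774 0.1189 0.3032] F [-0.1 -0.6 -4.5] op 0.0129
offset before turn [-0.007  0.01  -0.015]
tool-y yaw 41.91 q [ 0.16  0.15  1.59 -0.    1.4  -0.57]
turn [-0.009  0.002 -0.018] offset after turn [-0.007  0.01  -0.015]
t 12.2 pos [0.4775 0.1185 0.3033] F [-0.9 -0.2 -4.2] op 0.0126
offset before turn [ 0.002  0.014 -0.015]
tool-y yaw 41.86 q [ 0.16  0.15  1.59 -0.    1.4  -0.57]
turn [-0.007  0.002 -0.028] offset after turn [ 0.002  0.014 -0.015]
78.56174826622009 [-3.64580811e-04 -5.70280382e-04 -9.99999771e-01]
```

Call:
{"fn": "send_rows", "kwargs": {"grip": [255,255,255,255,255,255,255,255], "offset": [[0,0,0.15],[0,0,0.25],[0,0,0.25],[0,0,0.25],[0,0,0],[0,0,0],[0,0,0],[0,0,0]], "turn": [[0,0,0],[0,0,0],[0,0,0],[0,0,0],[0,0,0],[0,0,0],[0,0,0],[0,0,0]]}}

```text
clock: 13.05
tool_pos: [0.4785, 0.1188, 0.2589]
orientation: [1.281, 2.867, 0.001]
force: [0.9, -0.6, -4.6]
opening: 0.0126
grasp_force: 78.6
```

Call:
{"fn": "send_rows", "kwargs": {"grip": [255,255,255,255,255,255,255,255], "offset": [[0,0,0.2],[0,0,0.25],[0,0,0.25],[0,0,0.2],[0,0,0.1],[0,0,0],[0,0,0],[0,0,0]], "turn": [[0,0,0],[0,0,0],[0,0,0],[0,0,0],[0,0,0],[0,0,0],[0,0,0],[0,0,0]]}}

```text
clock: 13.85
tool_pos: [0.4785, 0.1189, 0.2089]
orientation: [1.281, 2.867, 0.001]
force: [-0.3, 0.0, -3.8]
opening: 0.0126
grasp_force: 78.6
```

Call:
{"fn": "send_rows", "kwargs": {"grip": [255,255,255,255,255,255], "offset": [[0,0,0.1],[0,0,0.1],[0,0,0.06],[0,0,0],[0,0,0],[0,0,0]], "turn": [[0,0,0],[0,0,0],[0,0,0],[0,0,0],[0,0,0],[0,0,0]]}}

```text
clock: 14.45
tool_pos: [0.4781, 0.1188, 0.1954]
orientation: [1.281, 2.868, 0.0]
force: [-0.4, -0.4, -3.8]
opening: 0.0125
grasp_force: 78.6
```

Call:
{"fn": "send_rows", "kwargs": {"grip": [255,255,255,255,255,255], "offset": [[0,0,0.06],[0,0,0.06],[0,0,0.04],[0,0,0],[0,0,0],[0,0,0]], "turn": [[0,0,0],[0,0,0],[0,0,0],[0,0,0],[0,0,0],[0,0,0]]}}

```text
clock: 15.05
tool_pos: [0.478, 0.1188, 0.1872]
orientation: [-1.281, -2.868, -0.0]
force: [-0.2, 0.5, -3.8]
opening: 0.0124
grasp_force: 78.7
```

Call:
{"fn": "send_rows", "kwargs": {"grip": [255,255,255,255,255], "offset": [[0,0,0.03],[0,0,0.02],[0,0,0],[0,0,0],[0,0,0]], "turn": [[0,0,0],[0,0,0],[0,0,0],[0,0,0],[0,0,0]]}}

```text
clock: 15.55
tool_pos: [0.478, 0.1189, 0.1848]
orientation: [1.281, 2.869, 0.0]
force: [-0.1, 0.8, -3.4]
opening: 0.0125
grasp_force: 78.8
```

Call:
{"fn": "send_rows", "kwargs": {"grip": [255,255,255,255,255,255], "offset": [[0,0,0],[0,0,0],[0,0,0],[0,0,0],[0,0,0],[0,0,0]], "turn": [[0,0,0.6],[0,0,0.6],[0,0,0.6],[0,0,0.6],[0,0,0.6],[0,0,0]], "force": 100}}

```text
clock: 16.15
tool_pos: [0.4778, 0.1193, 0.185]
orientation: [-1.644, -2.676, -0.001]
force: [-1.4, 3.1, -1.7]
opening: 0.0123
grasp_force: 99.7
```

```bash
python3 - <<'E'
from h import *
goto([.478,.119,.185],42);s=env.state();print(s["moment"],s["grasp_force"])
E
```

```text
t 16.15 pos [0.4778 0.1193 0.185 ] F [-1.4  3.1 -1.7] op 0.0123
offset before turn [-0.007  0.    -0.001]
tool-y yaw 26.86 q [ 0.16  0.26  1.77  0.    1.11 -0.31]
turn [ 0.005 -0.01  -3.027] offset after turn [-0.007 -0.002 -0.001]
[0.5849655  0.32246604 0.03098985] 99.68403339385986
```

Call:
{"fn": "send_rows", "kwargs": {"grip": [255,255,255,255,255,255,255], "offset": [[0,0,0],[0,0,0],[0,0,0],[0,0,0],[0,0,0],[0,0,0],[0,0,0]], "turn": [[0,0,0.6],[0,0,0.6],[0,0,0.6],[0,0,0.6],[0,0,0.6],[0,0,0.6],[0,0,0.6]]}}

```text
clock: 16.85
tool_pos: [0.478, 0.1194, 0.185]
orientation: [-2.105, -2.331, -0.002]
force: [-0.4, 2.4, -3.1]
opening: 0.0119
grasp_force: 99.7
```

```bash
cat > m.py <<'E'
from h import *
goto([.478,.119,.185],42);s=env.state();print("M",np.round(s["moment"],3),"tq",np.round(s["joint_torque"],2),"g",s["grasp_force"])
E
python3 m.py
```

```text
t 16.85 pos [0.478  0.1194 0.185 ] F [-0.4  2.4 -3.1] op 0.0119
offset before turn [-0.008 -0.001 -0.001]
tool-y yaw 5.84 q [0.16 0.26 1.77 0.   1.11 0.06]
turn [ 0.008 -0.011 -7.232] offset after turn [-0.006 -0.005 -0.001]
M [0.758 0.216 0.271] tq [ -1.52 -40.4  -22.72  -1.06  -0.15  -0.33] g 99.66674208641052
```

Call:
{"fn": "send_rows", "kwargs": {"grip": [255,255,255,255], "offset": [[0,0,0],[0,0,0],[0,0,0],[0,0,0]], "turn": [[0,0,0.6],[0,0,0.6],[0,0,0.6],[0,0,0.6]]}}

```text
clock: 17.25
tool_pos: [0.4781, 0.1194, 0.185]
orientation: [-2.337, -2.098, -0.002]
force: [-0.7, 2.8, -2.3]
opening: 0.0122
grasp_force: 99.6
```

```bash
python3 m.py
```

```text
t 17.25 pos [0.4781 0.1194 0.185 ] F [-0.7  2.8 -2.3] op 0.0122
offset before turn [-0.008 -0.001 -0.001]
tool-y yaw -6.16 q [0.16 0.26 1.77 0.   1.11 0.27]
turn [ 9.000e-03 -1.200e-02 -9.632e+00] offset after turn [-0.004 -0.007 -0.001]
M [0.763 0.141 0.257] tq [ -1.52 -40.51 -22.65  -1.08  -0.05  -0.34] g 99.63600039482117
```

Call:
{"fn": "send_rows", "kwargs": {"grip": [255,255,255], "offset": [[0,0,0],[0,0,0],[0,0,0]], "turn": [[0,0,0.5],[0,0,0.5],[0,0,0.5]]}}

```text
clock: 17.55
tool_pos: [0.4782, 0.1194, 0.185]
orientation: [-2.469, -1.942, -0.002]
force: [-0.1, 2.2, -3.1]
opening: 0.0121
grasp_force: 99.5
```

```bash
python3 m.py
```

```text
t 17.55 pos [0.4782 0.1194 0.185 ] F [-0.1  2.2 -3.1] op 0.0121
offset before turn [-0.009 -0.003 -0.001]
tool-y yaw -13.64 q [0.16 0.26 1.77 0.   1.11 0.4 ]
turn [ 1.1000e-02 -1.2000e-02 -1.1128e+01] offset after turn [-0.003 -0.009 -0.001]
M [0.804 0.165 0.23 ] tq [ -1.5  -40.55 -22.61  -1.08   0.    -0.24] g 99.52669501304626
```

Call:
{"fn": "send_rows", "kwargs": {"grip": [255,255,255], "offset": [[0,0,0],[0,0,0],[0,0,0]], "turn": [[0,0,0.5],[0,0,0.5],[0,0,0.5]]}}

```text
clock: 17.85
tool_pos: [0.4783, 0.1195, 0.185]
orientation: [-2.591, -1.776, -0.002]
force: [-0.4, 2.8, -2.7]
opening: 0.0122
grasp_force: 99.5
```

```bash
python3 m.py
```

```text
t 17.85 pos [0.4783 0.1195 0.185 ] F [-0.4  2.8 -2.7] op 0.0122
offset before turn [-0.01  -0.002 -0.   ]
tool-y yaw -21.14 q [0.16 0.26 1.77 0.   1.11 0.53]
turn [ 1.2000e-02 -1.3000e-02 -1.2627e+01] offset after turn [-0.003 -0.01  -0.   ]
M [0.73  0.126 0.209] tq [ -1.49 -40.62 -22.57  -1.07   0.07  -0.24] g 99.47626233100891
```

Call:
{"fn": "send_rows", "kwargs": {"grip": [255,255,255], "offset": [[0,0,0],[0,0,0],[0,0,0]], "turn": [[0,0,0.5],[0,0,0.5],[0,0,0.5]]}}

```text
clock: 18.15
tool_pos: [0.4784, 0.1194, 0.185]
orientation: [-2.701, -1.604, -0.002]
force: [-0.3, 2.7, -2.8]
opening: 0.0121
grasp_force: 100.2
```

```bash
python3 m.py
```

```text
t 18.15 pos [0.4784 0.1194 0.185 ] F [-0.3  2.7 -2.8] op 0.0121
offset before turn [-0.01  -0.003 -0.001]
tool-y yaw -28.58 q [0.16 0.26 1.77 0.   1.11 0.66]
turn [ 1.3000e-02 -1.1000e-02 -1.4117e+01] offset after turn [-0.001 -0.011 -0.001]
M [0.844 0.076 0.885] tq [ -2.17 -40.65 -22.51  -0.83   0.12   0.41] g 100.21469950675964
```

Call:
{"fn": "send_rows", "kwargs": {"grip": [255,255,255], "offset": [[0,0,0],[0,0,0],[0,0,0]], "turn": [[0,0,0.3],[0,0,0.2],[0,0,0]]}}

```text
clock: 18.45
tool_pos: [0.4783, 0.1192, 0.185]
orientation: [2.735, 1.546, 0.001]
force: [0.9, 3.9, -2.4]
opening: 0.0121
grasp_force: 101.7
```

```bash
python3 m.py
```

```text
t 18.45 pos [0.4783 0.1192 0.185 ] F [ 0.9  3.9 -2.4] op 0.0121
offset before turn [-0.006 -0.003 -0.001]
tool-y yaw -31.02 q [0.16 0.26 1.77 0.   1.11 0.7 ]
turn [ 1.0000e-02 -4.0000e-03 -1.4604e+01] offset after turn [ 0.001 -0.007 -0.001]
M [0.947 0.05  1.359] tq [ -2.99 -40.32 -22.09  -0.89   0.26   1.45] g 101.729108368163
```

Call:
{"fn": "send_rows", "kwargs": {"grip": [255,255,255,255], "offset": [[0,0,0],[0,0,0],[0,0,0],[0,0,0]], "turn": [[0,0,-0.4],[0,0,-0.4],[0,0,0],[0,0,0]]}}

```text
clock: 18.85
tool_pos: [0.4783, 0.1191, 0.185]
orientation: [-2.681, -1.636, -0.002]
force: [0.6, 4.4, -2.2]
opening: 0.0118
grasp_force: 99.7
```

```bash
python3 m.py
```

```text
t 18.85 pos [0.4783 0.1191 0.185 ] F [ 0.6  4.4 -2.2] op 0.0118
offset before turn [-0.004 -0.004 -0.001]
tool-y yaw -27.21 q [0.16 0.26 1.77 0.   1.11 0.63]
turn [ 9.0000e-03 -9.0000e-03 -1.3842e+01] offset after turn [ 0.002 -0.005 -0.001]
M [ 1.165 -0.059  0.262] tq [ -2.04 -40.13 -21.81  -1.49   0.38   0.28] g 99.72533583641052
```

Call:
{"fn": "send_rows", "kwargs": {"grip": [255,255,255,255,255,255,255,255], "offset": [[0,0,0],[0,0,0],[0,0,-0.06],[0,0,-0.1],[0,0,-0.15],[0,0,-0.15],[0,0,0],[0,0,0]], "turn": [[0,0,-0.3],[0,0,0],[0,0,0],[0,0,0],[0,0,0],[0,0,0],[0,0,0],[0,0,0]]}}

```text
clock: 19.65
tool_pos: [0.4779, 0.1184, 0.2081]
orientation: [2.658, 1.673, -0.0]
force: [-0.6, -0.2, -4.6]
opening: 0.0124
grasp_force: 99.4
```

```bash
python3 m.py
```

```text
t 19.65 pos [0.4779 0.1184 0.2081] F [-0.6 -0.2 -4.6] op 0.0124
offset before turn [ 0.012 -0.004  0.463]
tool-y yaw -25.63 q [ 0.16  0.23  1.74 -0.    1.17  0.61]
turn [ 3.0000e-03  1.0000e-02 -1.3526e+01] offset after turn [0.008 0.01  0.463]
M [ 0.014 -0.005  0.022] tq [-1.000e-02 -4.088e+01 -2.445e+01 -3.000e-02 -1.000e-02  0.000e+00] g 99.44842457771301
```

Call:
{"fn": "send_rows", "kwargs": {"grip": [255,255,255,255,255,255,255,255,255,255], "offset": [[0,0,-0.15],[0,0,-0.22],[0,0,-0.25],[0,0,-0.25],[0,0,-0.25],[0,0,-0.25],[0,0,-0.25],[0,0,-0.22],[0,0,-0.16],[0,0,0]], "turn": [[0,0,0],[0,0,0],[0,0,0],[0,0,0],[0,0,0],[0,0,0],[0,0,0],[0,0,0],[0,0,0],[0,0,0]]}}

```text
clock: 20.65
tool_pos: [0.4788, 0.1189, 0.3093]
orientation: [2.658, 1.673, 0.004]
force: [-0.7, -0.2, -3.7]
opening: 0.0116
grasp_force: 99.5
```

Call:
{"fn": "send_rows", "kwargs": {"grip": [255,255,255,255,255,255,255,255,255,255], "offset": [[0,0,0],[0,0,0],[0,0,0],[0,0,0],[0,0,0],[0,0,0],[0,0,0],[0,0,0],[0,0,0],[0,0,0]], "turn": [[0,0,0.9],[0,0,0.9],[0,0,0.9],[0,0,0.9],[0,0,0.9],[0,0,0.9],[0,0,0.9],[0,0,0.9],[0,0,0.9],[0,0,0]]}}

```text
clock: 21.65
tool_pos: [0.4775, 0.1187, 0.3071]
orientation: [-3.074, -0.649, 0.002]
force: [0.5, 0.0, -4.1]
opening: 0.012
grasp_force: 99.4
```

```bash
python3 - <<'E'
from h import *
c=env.get_image("wrist");goto([.469,-.222,.304],-66.6);s,p,r=tool();print(s["grasp_force"])
f=c["frame"];
save(c,"w6.png")
E
```

```text
t 21.7 pos [0.4776 0.1187 0.3072] F [ 0.1  0.7 -4.3] op 0.0124
offset before turn [-2.926  6.157  0.067]
tool-y yaw -66.03 q [ 0.16  0.15  1.58 -0.    1.41  1.31]
turn [-0.003  0.014  0.113] offset after turn [-2.865  6.186  0.065]
99.41968560218811
```

Call:
{"fn": "send_rows", "kwargs": {"grip": [255,255,255,255,255,255,255,255,255,255,255,255], "offset": [[-0.11,0.25,0],[-0.27,0.565,0],[-0.27,0.565,0],[-0.27,0.565,0],[-0.27,0.565,0],[-0.27,0.565,0],[-0.27,0.565,0],[-0.27,0.565,0],[-0.27,0.565,0],[-0.27,0.565,0],[-0.27,0.565,0],[-0.12,0.257,0]], "turn": [[0,0,0],[0,0,0],[0,0,0],[0,0,0],[0,0,0],[0,0,0],[0,0,0],[0,0,0],[0,0,0],[0,0,0],[0,0,0],[0,0,0]]}}

```text
clock: 22.9
tool_pos: [0.4679, -0.2255, 0.3077]
orientation: [3.072, 0.647, -0.001]
force: [0.7, 0.3, -4.6]
opening: 0.0119
grasp_force: 99.4
```

Call:
{"fn": "send_rows", "kwargs": {"grip": [255,255,255,255], "offset": [[0,0,0],[0,0,0],[0,0,0],[0,0,0]], "turn": [[0,0,0.11],[0,0,0],[0,0,0],[0,0,0]]}}

```text
clock: 23.3
tool_pos: [0.4685, -0.2208, 0.3078]
orientation: [-3.076, -0.637, 0.0]
force: [-0.4, -0.6, -3.9]
opening: 0.0123
grasp_force: 99.4
```

```bash
python3 - <<'E'
from h import *
c=env.get_image("wrist");goto([.469,-.222,.304],-66.6);s,p,r=tool();print(s["grasp_force"],s["moment"])
save(c,"w7.png")
E
```

```text
t 23.35 pos [ 0.4686 -0.2209  0.3079] F [-0.   0.  -4.2] op 0.0123
offset before turn [-0.001  0.024  0.078]
tool-y yaw -66.58 q [-0.52  0.19  1.53  0.    1.42  0.64]
turn [-0.003 -0.001  0.003] offset after turn [-0.001  0.023  0.078]
99.41618800163269 [-0.03092999 -0.00654998 -0.02439721]
```

View pics/w7.png

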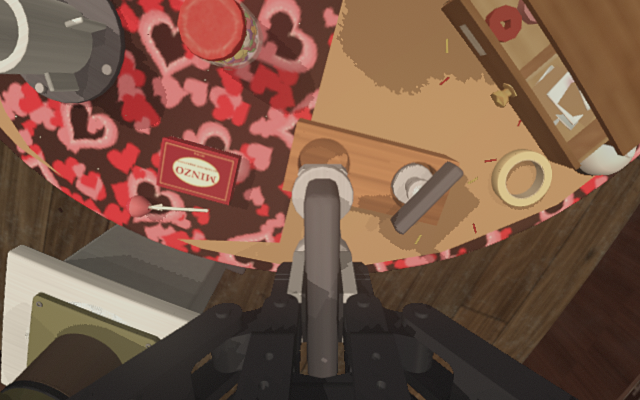

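The emptied well shows above the socket: its arc runs about x 300–349 and its top is at (324,137). I'll check the well centre against the tool.

```bash
python3 - <<'E'
from h import *
c=env.get_image("wrist");s,p,r=tool()
f=c["frame"].astype(int);print(f[130:146,324].sum(1),f[157,292:306].sum(1),f[157,343:358].sum(1))
for uv in [(324,137),(300,157),(349,157)]: print(r.inv().apply(plane(c,[uv],.05)[0]-p).round(4))
z0=p[2]-.1685
for uv in [(292,192),(355,192),(324,163)]: print("sock",r.inv().apply(plane(c,[uv],z0+.032)[0]-p).round(4))
E
```

```text
[410 408 397 395 397 405 420 404 339 288 284 293 300 303 306 306] [396 397 395 402 406 386 304 234 287 320 318 319 318 320] [407 404 406 407 331 285 362 411 420 417 414 417 422 419 411]
[0.0291 0.0026 0.2579]
[ 0.0067 -0.0244  0.2579]
[0.0067 0.0308 0.2579]
sock [ 0.0024 -0.0234  0.1365]
sock [0.0025 0.0264 0.1365]
sock [0.0257 0.0018 0.1365]
```

Call:
{"fn": "send_rows", "kwargs": {"grip": [255,255,255,255,255,255,255,255,255,255], "offset": [[0,0.022,0.15],[0,0,0.25],[0,0,0.3],[0,0,0.3],[0,0,0.25],[0,0,0.2],[0,0,0.1],[0,0,0],[0,0,0],[0,0,0]], "turn": [[0,0,0],[0,0,0],[0,0,0],[0,0,0],[0,0,0],[0,0,0],[0,0,0],[0,0,0],[0,0,0],[0,0,0]]}}

```text
clock: 24.4
tool_pos: [0.4696, -0.2233, 0.231]
orientation: [3.076, 0.635, 0.002]
force: [0.3, 0.2, -5.1]
opening: 0.0122
grasp_force: 99.3
```

Call:
{"fn": "send_rows", "kwargs": {"grip": [255,255,255,255,255,255,255,255,255,255], "offset": [[0,0,0.12],[0,0,0.18],[0,0,0.18],[0,0,0.18],[0,0,0.15],[0,0,0.1],[0,0,0.06],[0,0,0],[0,0,0],[0,0,0]], "turn": [[0,0,0],[0,0,0],[0,0,0],[0,0,0],[0,0,0],[0,0,0],[0,0,0],[0,0,0],[0,0,0],[0,0,0]]}}

```text
clock: 25.4
tool_pos: [0.4693, -0.2232, 0.1822]
orientation: [3.076, 0.635, 0.001]
force: [-0.1, -0.0, -4.1]
opening: 0.0123
grasp_force: 99.3
```

Call:
{"fn": "send_rows", "kwargs": {"grip": [255,255,255,255,255,255], "offset": [[0,0,0.03],[0,0,0.03],[0,0,0.015],[0,0,0],[0,0,0],[0,0,0]], "turn": [[0,0,0],[0,0,0],[0,0,0],[0,0,0],[0,0,0],[0,0,0]]}}

```text
clock: 26.0
tool_pos: [0.4694, -0.2233, 0.1788]
orientation: [3.076, 0.635, 0.002]
force: [-1.0, 0.1, 5.3]
opening: 0.0122
grasp_force: 100.6
```

Call:
{"fn": "send_rows", "kwargs": {"grip": [220,190,150,100,50,0,0,0,0,0], "offset": [[0,0,0],[0,0,0],[0,0,0],[0,0,0],[0,0,0],[0,0,0],[0,0,0],[0,0,0],[0,0,0],[0,0,0]], "turn": [[0,0,0],[0,0,0],[0,0,0],[0,0,0],[0,0,0],[0,0,0],[0,0,0],[0,0,0],[0,0,0],[0,0,0]]}}

```text
clock: 27.0
tool_pos: [0.4691, -0.223, 0.1781]
orientation: [3.077, 0.635, 0.0]
force: [0.3, -0.7, 0.7]
opening: 0.0854
grasp_force: 0.0
```

Call:
{"fn": "send_rows", "kwargs": {"grip": [0,0,0,0,0,0,0,0,0,0], "offset": [[0,0,-0.1],[0,0,-0.2],[0,0,-0.3],[0,0,-0.4],[0,0,-0.4],[0,0,-0.4],[0,0,-0.4],[0,0,-0.2],[0,0,0],[0,0,0]], "turn": [[0,0,0],[0,0,0],[0,0,0],[0,0,0],[0,0,0],[0,0,0],[0,0,0],[0,0,0],[0,0,0],[0,0,0]]}}

```text
clock: 28.0
tool_pos: [0.4687, -0.2229, 0.2979]
orientation: [-3.077, -0.635, 0.0]
force: [0.4, -0.6, -0.8]
opening: 0.0855
grasp_force: 0.0
```

```bash
python3 - <<'E'
from h import *
import pickle
c0=pickle.load(open("w2.pkl","rb"))
c=env.get_image("wrist");save(c,"w8.png");s,p,r=tool();print(p,s["clock"],s["grasp_force"])
a=c["frame"][120:260,285:350].astype(int)
m=((np.ptp(a,axis=2)<35)&(a.mean(2)>60)&(a.mean(2)<125)).astype(np.uint8)
m=cv2.morphologyEx(m,cv2.MORPH_OPEN,np.ones((5,5)))
for k in cv2.findContours(m,cv2.RETR_EXTERNAL,2)[0]:
  if cv2.contourArea(k)>500:
    P=plane(c,cv2.boxPoints(cv2.minAreaRect(k))+[285,120],.182);print(P.round(4),P.mean(0).round(4))
# bystander change check in fixed cams
old=pickle.load(open("c0.pkl","rb"))
for n in ("top","scene"):
    d=cv2.absdiff(env.get_image(n)["frame"],old[n]["frame"]).max(2)
    x=(d>60).astype(np.uint8);x=cv2.morphologyEx(x,cv2.MORPH_OPEN,np.ones((3,3)))
    print(n,[tuple(q[:5]) for q in cv2.connectedComponentsWithStats(x)[2][1:] if q[4]>20])
E
```

```text
[ 0.46846248 -0.22267633  0.29725393] 28.05 0.0
[[ 0.5092 -0.1998  0.182 ]
 [ 0.5147 -0.2125  0.182 ]
 [ 0.433  -0.2489  0.182 ]
 [ 0.4268 -0.2347  0.182 ]] [ 0.4709 -0.224   0.182 ]
top [(np.int32(401), np.int32(134), np.int32(16), np.int32(21), np.int32(166)), (np.int32(299), np.int32(143), np.int32(142), np.int32(150), np.int32(6910)), (np.int32(430), np.int32(145), np.int32(16), np.int32(14), np.int32(134)), (np.int32(176), np.int32(292), np.int32(50), np.int32(67), np.int32(1688)), (np.int32(65), np.int32(299), np.int32(12), np.int32(23), np.int32(131)), (np.int32(0), np.int32(303), np.int32(71), np.int32(87), np.int32(1097)), (np.int32(228), np.int32(305), np.int32(128), np.int32(95), np.int32(5218)), (np.int32(78), np.int32(307), np.int32(7), np.int32(15), np.int32(72)), (np.int32(200), np.int32(309), np.int32(48), np.int32(64), np.int32(1627)), (np.int32(276), np.int32(356), np.int32(45), np.int32(44), np.int32(1312)), (np.int32(51), np.int32(358), np.int32(43), np.int32(42), np.int32(1285)), (np.int32(0), np.int32(370), np.int32(48), np.int32(30), np.int32(343)), (np.int32(1
[... 614 characters left out ...]
p.int32(7), np.int32(7), np.int32(41)), (np.int32(378), np.int32(183), np.int32(9), np.int32(9), np.int32(62)), (np.int32(151), np.int32(250), np.int32(4), np.int32(8), np.int32(25)), (np.int32(155), np.int32(251), np.int32(21), np.int32(35), np.int32(353)), (np.int32(149), np.int32(259), np.int32(4), np.int32(7), np.int32(22)), (np.int32(81), np.int32(298), np.int32(15), np.int32(23), np.int32(221)), (np.int32(98), np.int32(312), np.int32(18), np.int32(12), np.int32(170)), (np.int32(194), np.int32(327), np.int32(14), np.int32(10), np.int32(91)), (np.int32(120), np.int32(352), np.int32(21), np.int32(48), np.int32(638)), (np.int32(112), np.int32(363), np.int32(7), np.int32(11), np.int32(60))]
```

```bash
python3 -c "
from cell import env
print(env.close_job())"
```

```text
the job is handed in; nothing more can be done
None
```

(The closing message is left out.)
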